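# Hold back the belt tensioner of the pump set

### The arm

A 6-joint arm with a two-finger parallel gripper is mounted at the origin on the work surface. World frame = base frame: x ahead of the robot, y to its left, z up, the work surface at z = 0. Lengths are in m, angles in rad, forces in N, time in s.
With the tool pointing down it reaches from about 0.25 to 0.725 m from the base axis. Payload 4 kg.
Tool frame: the origin (TCP) lies midway between the tips of the shut fingers; the grasp point (between the pads) lies 19 mm behind it; z points along the fingers, y is the line along which they close (so a half turn about z gives the same grasp; the last joint's range is limited). The gripper opens to 85 mm and grips with 20 to 120 N. Pads are 22 mm wide; open, the fingers measure 114 mm over their backs; the gripper's body (76 mm by 85 mm) begins 54 mm behind the grasp point. The pads swing forward as they close: fully open they stand 13 mm farther back than shut.
Start: joints at [1.18, 0.241, 0.005, 1.335, 0, 1.571], TCP at [0.19, 0.462, 0.211] pointing down, gripper open.
Joint ranges: [-2.72, 2.72], [-1.05, 1.87], [-1.09, 1.28], [-1.99, 2.15], [-1.42, 1.44], [-3.14, 3.14]. Speed limits (rad/s): [2.79, 2.79, 3.14, 3.14, 3.14, 3.14].

### API

Orientations are given as a unit quaternion [x, y, z, w].
In Python, from workcell import bot gives the robot as it stands. The module is installed in compiled form; this text tells all that it offers.
- The arm moves only by the tool jog_arm, never from a script. Its argument "deltas" is a list of rows, each an object with "fingers": the opening, from 0 (shut) to 1 (fully open); "delta_pos": the shift along the tool's x, y, z normalised to -1 to 1, where 1 is 300 mm, a list of three; "yaw": the turn about the tool's z normalised to -1 to 1, where 1 is pi/4 rad. A call has 1 to 12 rows; each row is the pose to reach, as a shift and turn from the pose commanded when the call began, along the tool's axes at that moment; what a row does not reach only later rows make up. A row lasts 1/10 s, in which the tool goes at most 50 mm and 8.59 degrees, less where a joint would pass 70% of its speed; a pose out of reach is approached as far as the arm can. A call with a number of a shift or a turn outside -1 to 1 is refused whole. A call with a gripper value outside its range is refused whole. The fingers move at their own pace and stop on an object; the grip force is fixed at half the most. Time passes only in rows, so rows that repeat a pose let the fingers close. It gives the time, the measured TCP pose, the force, the opening and the grip force at its end, in the units of the state.
- bot.get_obs(): the state, without advancing time (a new reading comes with each control period).
- bot.camera(name): name is "side" or "top"; returns a dict with "image" (420x560x3 uint8, red, green, blue), "range_z" (420x560 float32, m along the optical axis (not along the pixel's ray), 0 where there is no reading), "fx", "fy", "cx", "cy" (pixels), "distortion" ([k1, k2, p1, p2, k3] as OpenCV has them; the pictures are not rectified), "rvec" (rotation vector, rad) and "tvec" (3), from world to camera coordinates, as OpenCV has them. Camera axes: x right, y down, z forward; pixel columns grow to the right and rows downward; lengths in m; the calibration is good to about 2 mm. A picture is of the moment at which its call begins.
- bot.job_done(): hands the job in; it is judged then, once.
The state is a dict: "clock": time; "joint_pos": joint angles; "joint_vel": joint speeds; "tau": joint torques, N m; "eef_pos": TCP position; "tool_rot": TCP orientation; "ft_force": force on the tool from outside, world axes, zero at the start; "ft_torque": the same for the moment, N m; "grip_width": finger opening in m; "grasp_force": force on a finger pad.
Only numpy, scipy, OpenCV 4.12 (cv2) and the standard library are available. Lean on these libraries where they do the work, as an engineer would, in place of code of your own. Each camera call takes 0.05 s, during which the arm holds its last target. There are 200 camera calls.

### The job

Lift the belt guard off the pump set by its handle and set it down upright on the rubber mat, lengthways along it, without dropping it. Then press the sprung tensioner's idler roller down past the click of its catch and on nearly to its stop, and finish still holding it down there, so that a workmate can slip the new belt on: the arm must bear on you, not rest back on the catch. Leave the loose things on the bench and on the pump set where they are.

Things in the scene. Friction and masses are not known exactly. Their poses are not given: they have to be found in the camera images.
- pump_set: Fixed belt-driven pump set; steel base plate 260 (x) x 320 (y) x 10 mm, origin at the centre of its underside on the bench, z up, yaw within 0.5. Belt side +x, away from the robot. Grey motor at y = -105 and white pump at y = +90 stand behind an upright end plate (front face x = +36, top 102 mm; an ear for the catch at y = -113 to -68 reaches 125). Nothing behind it is above 117 mm.
- guard: Loose belt guard, bent aluminium sheet, 0.3 to 0.5 kg: 58 (x) x 290 (y) x 126 mm high, open below and at the back (-x). Origin: centre of its footprint, level with its lower edges; y along its length. Stands over the pulleys on the base plate (origin at x = 68, z = 10 mm of the pump set) between 16 mm high locating angles, 2 to 3 mm play: lift it straight up 125 mm or more.
- guard_grip (a point): Centre of the steel bail handle on top of the guard: a round bar 10 mm thick, 80 mm long along the guard's y, 12 mm ahead (+x) of the guard's origin, above its centre of mass, 161 mm above its lower edges and 35 mm above its top sheet.
- mat: Black rubber mat, fixed, 220 (x) x 340 (y) x 3 mm thick, origin at the centre of its underside, on the bench to the left or right of the pump set. Clear but for a bearing ring at its -x edge. The guard goes here, standing on its lower edges, wholly on the mat, its long y axis along the mat's y (either way round).
- idler_arm: The tensioner's swinging arm with its roller. Origin on its fixed pivot, in the pump set's frame at x = 58, y = -55, z = 50 mm; swings about x. Between the motor pulley (54 mm diameter, y = -105) and the pump pulley (80 mm diameter, y = +90), both centred 58 mm up, in the plane x = 64 to 86 mm.
- roller (a point): Centre of the freely turning steel idler roller at the arm's end: 45 mm diameter, 24 mm wide, axis along the pump set's x, at x = 75 mm there; 75 mm from the pivot on its +y side. Free, the arm points 40 degrees above level (roller centre 98 mm up); pressed, it swings down about the pivot. Press on the roller's top: 6 N starts it, about 15 N near the stop.
- tensioner (a joint): Angle of the arm, rad: 0 at its free upper stop, growing as the roller is pressed down, hard stop at 0.68 (arm about level). The sprung catch clicks in behind the hub's tooth at about 0.45; let go after that, the arm springs back to about 0.33 and rests on the catch. Held back means beyond 0.52, the hand bearing the spring.
- catch (a joint): Angle of the small sprung steel catch above the motor pulley, rad: about 0.03 with the arm free, rises to about 0.27 as the tooth passes under it and drops to about 0 when it has clicked in. It works by itself.
- grease_tin: Bystander: aluminium tin 60 mm diameter, 46 mm high, on the base plate between motor and pump; origin under its centre.
- oil_filter: Bystander: white spin-on filter 76 mm diameter, 100 mm high, standing on the bench at the far side; origin under its centre.
- cartridge: Bystander: dark pleated filter cartridge 70 mm diameter, 116 mm high, standing at the far side; origin under its centre.
- spanner: Bystander: steel spanner 180 mm long lying at the far side; origin under its middle.
- screwdriver: Bystander: screwdriver 200 mm long lying on the right side of the bench; origin under its middle.
- oil_bottle: Bystander: white oil bottle 72 mm diameter, 190 mm high on the left side; origin under its centre.
- bearing: Bystander: steel bearing ring 52 mm diameter, 15 mm high lying flat on the mat close to its -x edge (75 to 80 mm from the mat's centre line); origin under its centre.

How it is judged:
On the way, in this order (a step that is already met when the one before it is completed fails the run):
1. the guard stands upright on the mat, let go and at rest (x of guard in the frame of mat between -0.085 and 0.085 m and y of guard in the frame of mat between -0.05 and 0.05 m and z of guard in the frame of mat below 0.008 m and angle between guard's own z axis and vertical below 0.06 rad and angle between the y axis of guard and the y axis of mat, either way round below 0.6 rad and linear speed of guard below 0.02 m/s and contact force between each of the fingers, the arm and guard below 0.1 N), for 0.2 s.
2. the tensioner arm is pushed past the click: beyond 0.52 rad with the catch dropped in (value of joint tensioner above 0.52 rad and value of joint catch below 0.06 rad), for 0.2 s.
At the end, for the whole second after the job is handed in: Guard upright (0.06 rad), untouched on the mat: centre within 85 mm across and 50 mm along, length within 0.6 rad of the mat's. Tensioner arm beyond 0.52 rad, still (0.1 rad/s), catch in (under 0.06 rad), robot bearing on arm or roller with over 5 N (all of step 1 and all of step 2 and velocity of joint tensioner between -0.1 and 0.1 rad/s and contact force between any of the fingers, the arm and idler_arm above 5 N); the arm keeps its last pose, push and grip.
It fails at once if a loose thing standing by is moved by more than 30 mm (distance of any of grease_tin, oil_filter, cartridge, spanner, screwdriver, oil_bottle, bearing from where it was at the start of the episode above 0.03 m).
It fails at once if the guard is dropped (faster than 0.4 m/s with nobody holding it) (linear speed of guard above 0.4 m/s and contact force between each of the fingers, the arm and guard below 0.1 N).
It also fails if it takes over 56 s, if anything falls off the work surface, if the arm or the gripper's body presses on something with over 40 N, if the wrist force passes 120 N, or if a joint passes its speed limit or range.

## Working session

There is one attempt and no reset: what is moved stays moved. The work goes in short steps, Python scripts to look and compute and a tool call to move; the robot and the scene stay as the last step left them, time stands still between calls to the robot, and variables do not carry over. Pictures are saved under pics/ and viewed, at most 10 in all, crops included, and the job is handed in when it is done.

Besides the shell and the picture viewer there is one more tool, called in YAML: its name, and indented under it one key for each argument. jog_arm: Moves the arm, as the interface text tells. Scaled input: -1 to 1 covers 300 mm each way for a shift and pi/4 rad each way for a turn. Its arguments: {"type":"object","properties":{"deltas":{"type":"array","items":{"type":"object","properties":{"fingers":{"type":"number"},"delta_pos":{"type":"array","items":{"type":"number"}},"yaw":{"type":"number"}}}}},"required":["deltas"]}

```bash
mkdir -p pics; cat > h.py <<'E'
import numpy as np, cv2
from workcell import bot
def cam(n):
    c=bot.camera(n); c["K"]=np.array([[c["fx"],0,c["cx"]],[0,c["fy"],c["cy"]],[0,0,1.]])
    c["D"]=np.array(c["distortion"],float); c["R"]=cv2.Rodrigues(np.array(c["rvec"],float))[0]; c["t"]=np.array(c["tvec"],float); return c
def cloud(c):
    h,w=c["range_z"].shape; u,v=np.meshgrid(np.arange(w,dtype=float),np.arange(h,dtype=float))
    p=cv2.undistortPoints(np.stack([u,v],-1).reshape(-1,1,2),c["K"],c["D"]).reshape(-1,2)
    z=c["range_z"].reshape(-1,1); P=(np.hstack([p*z,z])-c["t"])@c["R"]; P[z[:,0]==0]=np.nan
    return P.reshape(h,w,3)
def onplane(c,uv,z):
    p=cv2.undistortPoints(np.array(uv,float).reshape(-1,1,2),c["K"],c["D"]).reshape(-1,2)
    d=np.hstack([p,np.ones((len(p),1))])@c["R"]; o=-c["R"].T@c["t"]
    return o+d*((z-o[2])/d[:,2])[:,None]
E
python3 - <<'E'
from h import *
for n in("side","top"):
    c=cam(n); cv2.imwrite(f"pics/{n}0.png",c["image"][:,:,::-1]); print(n,-c["R"].T@c["t"])
    np.save(f"{n}0.npy",cloud(c))
o=bot.get_obs(); print(o["clock"],o["eef_pos"],o["tool_rot"],o["ft_force"])
E
```

```text
side [ 0.295405   -1.11489573  1.32516011]
top [ 0.36705571 -0.00615113  1.51709903]
0.1 [0.19025054 0.46175177 0.21000552] [ 1.94164145e-01  9.80968609e-01 -9.16724461e-04 -1.78722621e-04] [-0.00215736 -0.16066806 -0.26611882]
```

View pics/top0.png

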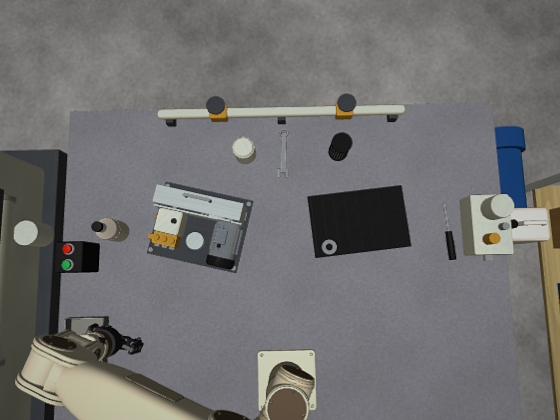

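View pics/side0.png

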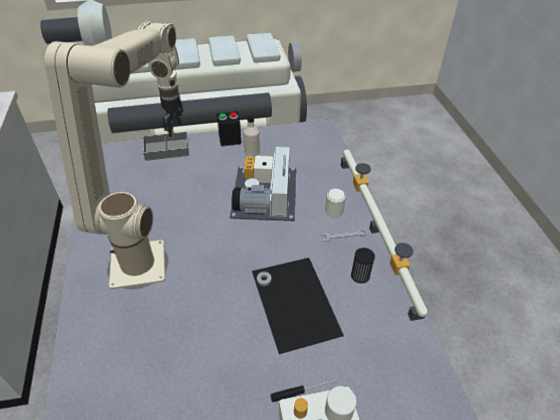

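The top view shows the pump set at about (200,227), the guard's top at (200,203) with its handle at (197,196), the mat at (360,221) and the bearing at (329,247). The side view has the guard at (281,180) and the mat at (297,305). Next I measure the poses.

```bash
cat > m.py <<'E'
from h import *
im=cv2.imread("pics/top0.png"); P=np.load("top0.npy"); S=np.load("side0.npy")
def rect(name,Q):
    Q=np.float32(Q); (c,s,a)=cv2.minAreaRect(Q*1000); b=cv2.boxPoints((c,s,a)); 
    e=max([b[1]-b[0],b[2]-b[1]],key=np.linalg.norm); yaw=np.arctan2(-e[0],e[1]); yaw=(yaw+np.pi/2)%np.pi-np.pi/2
    print(name,np.round(c,1),np.round(s,1),"yaw",round(yaw,3),len(Q))
g=im.max(2)
m=np.zeros(g.shape,np.uint8); m[180:262,303:416]=(g[180:262,303:416]<45)
m=cv2.morphologyEx(m,cv2.MORPH_OPEN,np.ones((3,3)))
uv=np.argwhere(m)[:,::-1]; rect("mat",onplane(cam("top"),uv,0.003)[:,:2]); print("mat z",np.nanmedian(P[m>0][:,2]))
for n,Q in(("top",P),("side",S)):
    Q=Q.reshape(-1,3); Q=Q[(Q[:,0]>.3)&(Q[:,0]<.65)&(Q[:,1]>.1)&(Q[:,1]<.5)]
    t=Q[(Q[:,2]>.128)&(Q[:,2]<.145)]; 
    k=t; rect(n+" guard top",k[:,:2]); print(" z",np.median(k[:,2]))
    hd=Q[(Q[:,2]>.155)&(Q[:,2]<.19)]; 
    if len(hd)>5: rect(n+" handle",hd[:,:2]); print(" z max/med",hd[:,2].max(),np.median(hd[:,2]), hd.mean(0))
E
python3 m.py
```

```text
mat [ 529.4 -264.1] [216.8 335.9] yaw 0.099 5622
mat z 0.0039300218315139095
top guard top [583.9 277.9] [291.6  67.3] yaw -0.248 1500
 z 0.1373067399935446
top handle [599.1 272.7] [88.  10.4] yaw -0.235 89
 z max/med 0.18172933649523595 0.17615502210661024 [0.59845355 0.27255595 0.17585369]
side guard top [584.6 278.2] [299.3  62.8] yaw -0.241 630
 z 0.1339943754124885
side handle [597.9 269. ] [86.3  8.1] yaw -0.201 43
 z max/med 0.17849167742114597 0.1735332457050108 [0.59692319 0.26723164 0.17192097]
```

```bash
cat >> h.py <<'E'
from scipy.spatial.transform import Rotation as Ro
def plan(xyz,ang):
    o=bot.get_obs(); R=Ro.from_quat(o["tool_rot"]).as_matrix(); d=R.T@(np.array(xyz)-o["eef_pos"])/.3
    a=np.arctan2(R[1,1],R[0,1]); y=-((ang-a+np.pi/2)%np.pi-np.pi/2)/(np.pi/4)
    print("delta",np.round(d,4),"yaw",round(y,4),"tilt",np.round(R[:,2],4),"pos",np.round(o["eef_pos"],4),"F",np.round(o["ft_force"],1),"t",o["clock"],"w",round(o["grip_width"],4),"j",np.round(o["joint_pos"],2))
E
python3 -c "
from h import *
plan((.598,.272,.28),-.24)"
```

```text
delta [-1.4977 -0.0677 -0.2328] yaw 1.8081 tilt [-6.0e-04 -1.5e-03 -1.0e+00] pos [0.1902 0.4618 0.2101] F [0.1 0.6 0.6] t 0.15 w 0.0856 j [ 1.18  0.24  0.    1.34 -0.    1.57]
```

jog_arm:
  deltas:
    - {"delta_pos": [0,0,-0.15],"yaw": 0.1,"fingers": 1}
    - {"delta_pos": [-0.1,0,-0.25],"yaw": 0.25,"fingers": 1}
    - {"delta_pos": [-0.25,-0.01,-0.25],"yaw": 0.4,"fingers": 1}
    - {"delta_pos": [-0.4,-0.02,-0.25],"yaw": 0.55,"fingers": 1}
    - {"delta_pos": [-0.55,-0.02,-0.25],"yaw": 0.7,"fingers": 1}
    - {"delta_pos": [-0.7,-0.03,-0.25],"yaw": 0.85,"fingers": 1}
    - {"delta_pos": [-0.8,-0.03,-0.25],"yaw": 0.9,"fingers": 1}
    - {"delta_pos": [-0.8,-0.03,-0.25],"yaw": 0.9,"fingers": 1}
    - {"delta_pos": [-0.8,-0.03,-0.25],"yaw": 0.9,"fingers": 1}

```text
clock: 1.05
eef_pos: [0.4091, 0.362, 0.2851]
tool_rot: [0.522, 0.853, -0.001, -0.0]
ft_force: [-0.7, 0.5, 0.7]
grip_width: 0.0853
grasp_force: 0.0
```

```bash
python3 -c "
from h import *
plan((.598,.272,.25),-.24)"
```

```text
delta [-0.5536  0.4247  0.1164] yaw 0.9064 tilt [-1.5e-03 -7.0e-04 -1.0e+00] pos [0.4091 0.362  0.2851] F [-0.7  0.5  0.7] t 1.05 w 0.0853 j [0.72 0.32 0.3  1.56 0.   1.82]
```

jog_arm:
  deltas:
    - {"delta_pos": [-0.1,0.08,0],"yaw": 0.15,"fingers": 1}
    - {"delta_pos": [-0.2,0.16,0],"yaw": 0.3,"fingers": 1}
    - {"delta_pos": [-0.3,0.24,0],"yaw": 0.45,"fingers": 1}
    - {"delta_pos": [-0.4,0.32,0.04],"yaw": 0.6,"fingers": 1}
    - {"delta_pos": [-0.5,0.39,0.08],"yaw": 0.75,"fingers": 1}
    - {"delta_pos": [-0.554,0.425,0.116],"yaw": 0.906,"fingers": 1}
    - {"delta_pos": [-0.554,0.425,0.116],"yaw": 0.906,"fingers": 1}
    - {"delta_pos": [-0.554,0.425,0.116],"yaw": 0.906,"fingers": 1}

```text
clock: 1.85
eef_pos: [0.597, 0.2737, 0.2506]
tool_rot: [0.785, 0.619, -0.001, -0.001]
ft_force: [-0.1, 0.2, 0.0]
grip_width: 0.0854
grasp_force: 0.0
```

```bash
python3 -c "
from h import *
plan((.598,.272,.152),-.24)
c=cam('side');cv2.imwrite('pics/s1.png',cv2.resize(c['image'][90:250,170:370,::-1],None,fx=4,fy=4)[:600])"
```

```text
delta [-0.0045  0.0052  0.3286] yaw 0.0058 tilt [-0.0018 -0.     -1.    ] pos [0.597  0.2737 0.2506] F [-0.1  0.2  0. ] t 1.85 w 0.0854 j [0.43 0.57 0.6  1.6  0.   2.24]
```

View pics/s1.png

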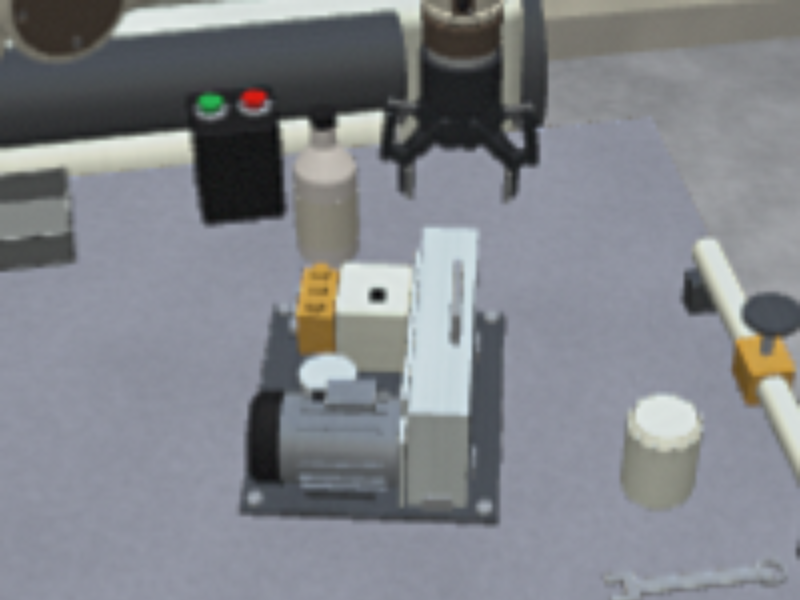

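The open fingers, around (455,180) in this crop, straddle the handle at (457,300) and are well above it. I go straight down and close.

jog_arm:
  deltas:
    - {"delta_pos": [-0.004,0.005,0.1],"yaw": 0.006,"fingers": 1}
    - {"delta_pos": [-0.004,0.005,0.2],"yaw": 0.006,"fingers": 1}
    - {"delta_pos": [-0.004,0.005,0.28],"yaw": 0.006,"fingers": 1}
    - {"delta_pos": [-0.004,0.005,0.327],"yaw": 0.006,"fingers": 1}
    - {"delta_pos": [-0.004,0.005,0.327],"yaw": 0.006,"fingers": 1}
    - {"delta_pos": [-0.004,0.005,0.327],"yaw": 0.006,"fingers": 0.4}
    - {"delta_pos": [-0.004,0.005,0.327],"yaw": 0.006,"fingers": 0}
    - {"delta_pos": [-0.004,0.005,0.327],"yaw": 0.006,"fingers": 0}
    - {"delta_pos": [-0.004,0.005,0.327],"yaw": 0.006,"fingers": 0}
    - {"delta_pos": [-0.004,0.005,0.327],"yaw": 0.006,"fingers": 0}
    - {"delta_pos": [-0.004,0.005,0.327],"yaw": 0.006,"fingers": 0}
    - {"delta_pos": [-0.004,0.005,0.327],"yaw": 0.006,"fingers": 0}

```text
clock: 3.1
eef_pos: [0.6006, 0.2718, 0.1555]
tool_rot: [0.788, 0.616, 0.002, 0.0]
ft_force: [-0.6, -0.6, 7.2]
grip_width: 0.0002
grasp_force: 3.7
```

The fingers shut on nothing, so I look.

```bash
python3 -c "
from h import *
plan((.598,.272,.152),-.24)
c=cam('side');a=cv2.resize(c['image'][130:230,230:330,::-1],(400,400),interpolation=2);
P=cloud(c).reshape(-1,3)
c=cam('top');b=cv2.resize(c['image'][160:260,150:250,::-1],(400,400),interpolation=2);cv2.imwrite('pics/s2.png',np.hstack([a,b]))
"
```

```text
delta [-0.0014 -0.0087  0.0115] yaw -0.0041 tilt [ 0.0041  0.0021 -1.    ] pos [0.6006 0.2718 0.1555] F [-0.6 -0.6  7.2] t 3.1 w 0.0002 j [0.42 0.58 0.38 1.36 0.   2.24]
```

View pics/s2.png

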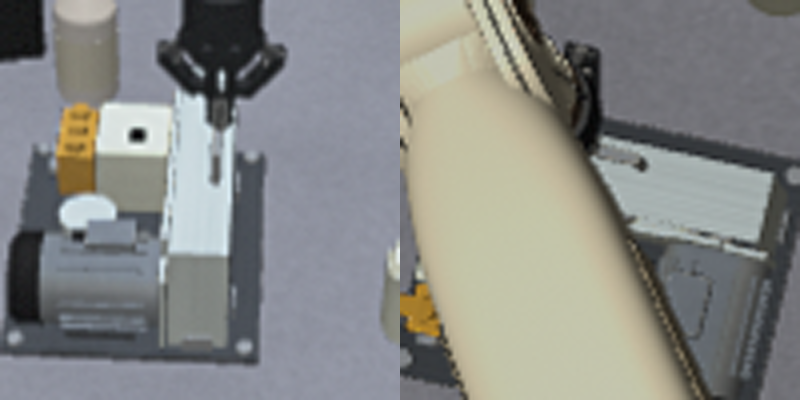

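The left half (side view) shows the shut tips at about (222,125), in line with the handle, whose near half runs on to (215,190). I check heights to tell whether the tips are on, beside or above the bar.

```bash
python3 -c "
from h import *
c=cam('side');P=cloud(c)
for v in range(150,182,2):
  print(v,[(u,*(np.round(P[v,u]*1000).astype(int)) ) for u in range(280,290,2)])
S=np.load('side0.npy')
for v in range(152,182,4):
  print(v,[(u,*(np.round(S[v,u]*1000).astype(int)) ) for u in range(280,290,2)])
d=cv2.absdiff(c['image'][160:250,225:300,::-1],cv2.imread('pics/side0.png')[160:250,225:300]).max(2)
print(np.argwhere(d>40)[::10].tolist())
"
```

```text
150 [(280, np.int64(582), np.int64(272), np.int64(233)), (282, np.int64(588), np.int64(264), np.int64(238)), (284, np.int64(599), np.int64(280), np.int64(224)), (286, np.int64(601), np.int64(251), np.int64(246)), (288, np.int64(609), np.int64(254), np.int64(242))]
152 [(280, np.int64(582), np.int64(271), np.int64(224)), (282, np.int64(587), np.int64(259), np.int64(232)), (284, np.int64(597), np.int64(269), np.int64(223)), (286, np.int64(603), np.int64(260), np.int64(229)), (288, np.int64(610), np.int64(256), np.int64(231))]
154 [(280, np.int64(603), np.int64(374), np.int64(131)), (282, np.int64(587), np.int64(259), np.int64(222)), (284, np.int64(596), np.int64(262), np.int64(219)), (286, np.int64(604), np.int64(263), np.int64(217)), (288, np.int64(612), np.int64(264), np.int64(215))]
156 [(280, np.int64(601), np.int64(364), np.int64(129)), (282, np.int64(589), np.int64(265), np.int64(207)), (284, np.int64(596), np.int64(261), np.int64(209)), (286, np.int64(604), np.int64(262), np.int64(208)), (288, np.int64(613), np.int64(266), np.int64(204))]
158 [(280, np.int64(596), np.int64(340),
[... 4569 characters left out ...]
284, np.int64(590), np.int64(229), np.int64(156)), (286, np.int64(603), np.int64(252), np.int64(134)), (288, np.int64(618), np.int64(278), np.int64(110))]
176 [(280, np.int64(574), np.int64(230), np.int64(136)), (282, np.int64(582), np.int64(227), np.int64(138)), (284, np.int64(591), np.int64(233), np.int64(132)), (286, np.int64(598), np.int64(225), np.int64(137)), (288, np.int64(629), np.int64(325), np.int64(47))]
180 [(280, np.int64(570), np.int64(208), np.int64(136)), (282, np.int64(578), np.int64(208), np.int64(134)), (284, np.int64(586), np.int64(208), np.int64(133)), (286, np.int64(593), np.int64(204), np.int64(135)), (288, np.int64(634), np.int64(344), np.int64(7))]
[[0, 56], [1, 59]]
```

Shut finger tips read about z = 0.177 in the depth image (on top of the bar), but the reported TCP is 0.1555. I raise it a little, still shut, and measure the tips against the reported TCP.

jog_arm:
  deltas:
    - {"delta_pos": [0,0,-0.1],"yaw": 0,"fingers": 0}
    - {"delta_pos": [0,0,-0.2],"yaw": 0,"fingers": 0}
    - {"delta_pos": [0,0,-0.2],"yaw": 0,"fingers": 0}
    - {"delta_pos": [0,0,-0.2],"yaw": 0,"fingers": 0}

```text
clock: 3.65
eef_pos: [0.6, 0.2713, 0.2139]
tool_rot: [0.788, 0.616, 0.001, 0.0]
ft_force: [-0.0, 0.9, -0.6]
grip_width: 0.0002
grasp_force: 0.0
```

```bash
python3 -c "
from h import *
plan((.598,.272,.152),-.24)
c=cam('side');P=cloud(c);o=bot.get_obs()['eef_pos']
Q=P.reshape(-1,3); k=(abs(Q[:,0]-o[0])<.03)&(abs(Q[:,1]-o[1])<.03)&(Q[:,2]>.185); Q=Q[k]
q=Q[Q[:,2].argsort()][:14]; print(np.round(q*1000))
print(cv2.projectPoints(np.array([o,o+[0,0,.02],o+[0,0,.03]]),c['rvec'],c['tvec'],c['K'],c['D'])[0].reshape(-1,2))
cv2.imwrite('pics/s3.png',cv2.resize(c['image'][110:190,240:340,::-1],(800,600),interpolation=cv2.INTER_NEAREST))
"
```

```text
delta [ 0.0003 -0.0073  0.2062] yaw -0.0043 tilt [ 2.1e-03  9.0e-04 -1.0e+00] pos [0.6    0.2713 0.2139] F [-0.   0.9 -0.6] t 3.65 w 0.0002 j [ 0.42  0.57  0.51  1.51 -0.    2.24]
[[594. 272. 231.]
 [589. 269. 238.]
 [595. 260. 240.]
 [602. 258. 240.]
 [607. 263. 240.]
 [600. 265. 241.]
 [598. 257. 242.]
 [597. 268. 243.]
 [603. 261. 243.]
 [589. 269. 243.]
 [591. 261. 244.]
 [595. 261. 244.]
 [611. 262. 246.]
 [607. 261. 247.]]
[[284.39317614 153.75505296]
 [284.4791438  149.66922661]
 [284.52264657 147.60214242]]
```

View pics/s3.png

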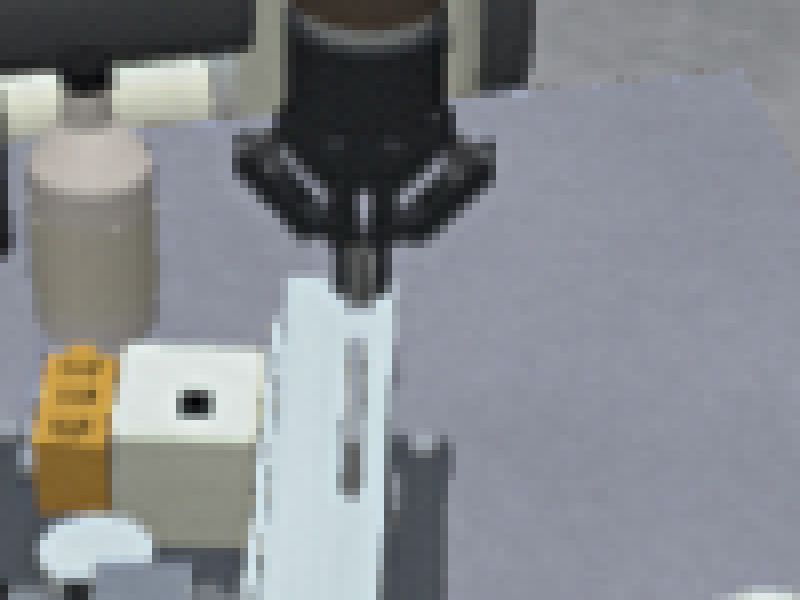

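The shut tips show at crop (360,305), i.e. pixel (285,150.6), and the handle still runs from (345,340) to (350,490). Depth and the earlier touch on the bar agree that the real tips sit about 21 mm above the reported TCP, so I grasp at a reported z of about 0.131.

jog_arm:
  deltas:
    - {"delta_pos": [0,-0.006,0],"yaw": -0.004,"fingers": 1}
    - {"delta_pos": [0,-0.006,0],"yaw": -0.004,"fingers": 1}
    - {"delta_pos": [0,-0.006,0],"yaw": -0.004,"fingers": 1}
    - {"delta_pos": [0,-0.006,0],"yaw": -0.004,"fingers": 1}
    - {"delta_pos": [0,-0.006,0],"yaw": -0.004,"fingers": 1}
    - {"delta_pos": [0,-0.006,0.08],"yaw": -0.004,"fingers": 1}
    - {"delta_pos": [0,-0.006,0.16],"yaw": -0.004,"fingers": 1}
    - {"delta_pos": [0,-0.006,0.22],"yaw": -0.004,"fingers": 1}
    - {"delta_pos": [0,-0.006,0.26],"yaw": -0.004,"fingers": 1}
    - {"delta_pos": [0,-0.006,0.276],"yaw": -0.004,"fingers": 1}
    - {"delta_pos": [0,-0.006,0.276],"yaw": -0.004,"fingers": 1}
    - {"delta_pos": [0,-0.006,0.276],"yaw": -0.004,"fingers": 1}

```text
clock: 4.9
eef_pos: [0.5982, 0.2719, 0.1312]
tool_rot: [0.787, 0.617, 0.001, 0.0]
ft_force: [0.9, -0.4, 1.1]
grip_width: 0.0853
grasp_force: 0.0
```

jog_arm:
  deltas:
    - {"delta_pos": [0,0,0],"yaw": 0,"fingers": 0.5}
    - {"delta_pos": [0,0,0],"yaw": 0,"fingers": 0}
    - {"delta_pos": [0,0,0],"yaw": 0,"fingers": 0}
    - {"delta_pos": [0,0,0],"yaw": 0,"fingers": 0}
    - {"delta_pos": [0,0,0],"yaw": 0,"fingers": 0}
    - {"delta_pos": [0,0,0],"yaw": 0,"fingers": 0}
    - {"delta_pos": [0,0,0],"yaw": 0,"fingers": 0}

```text
clock: 5.6
eef_pos: [0.5978, 0.2716, 0.1303]
tool_rot: [0.787, 0.617, 0.0, 0.0]
ft_force: [1.1, 0.6, 0.6]
grip_width: 0.0078
grasp_force: 58.4
```

Gripped: opening 7.8 mm, force 58 N. Now I lift straight up.

jog_arm:
  deltas:
    - {"delta_pos": [0,0,-0.04],"yaw": 0,"fingers": 0}
    - {"delta_pos": [0,0,-0.1],"yaw": 0,"fingers": 0}
    - {"delta_pos": [0,0,-0.17],"yaw": 0,"fingers": 0}
    - {"delta_pos": [0,0,-0.24],"yaw": 0,"fingers": 0}
    - {"delta_pos": [0,0,-0.32],"yaw": 0,"fingers": 0}
    - {"delta_pos": [0,0,-0.4],"yaw": 0,"fingers": 0}
    - {"delta_pos": [0,0,-0.48],"yaw": 0,"fingers": 0}
    - {"delta_pos": [0,0,-0.56],"yaw": 0,"fingers": 0}
    - {"delta_pos": [0,0,-0.6],"yaw": 0,"fingers": 0}
    - {"delta_pos": [0,0,-0.6],"yaw": 0,"fingers": 0}

```text
clock: 6.6
eef_pos: [0.5981, 0.2719, 0.3125]
tool_rot: [0.787, 0.617, 0.002, 0.0]
ft_force: [1.1, -0.3, -3.5]
grip_width: 0.0078
grasp_force: 58.6
```

```bash
python3 -c "
from h import *
# guard origin 22 mm along mat +x, handle 12 mm more
p=np.array([.5294,-.2641])+.034*np.array([np.cos(.099),np.sin(.099)]); print(p)
plan((*p,.31),.099)
c=cam('side'); P=cloud(c); cv2.imwrite('pics/s4.png',c['image'][:,:,::-1])
# pump set heights while here
T=cam('top'); np.save('top1.npy',cloud(T)); cv2.imwrite('pics/top1.png',T['image'][:,:,::-1]); np.save('side1.npy',P)
"
```

```text
[ 0.56323352 -0.2607395 ]
delta [-1.7524  0.309   0.0051] yaw -0.4316 tilt [ 0.0032  0.0016 -1.    ] pos [0.5981 0.2719 0.3125] F [ 1.1 -0.3 -3.5] t 6.6 w 0.0078 j [0.43 0.59 0.79 1.77 0.   2.24]
```

View pics/s4.png

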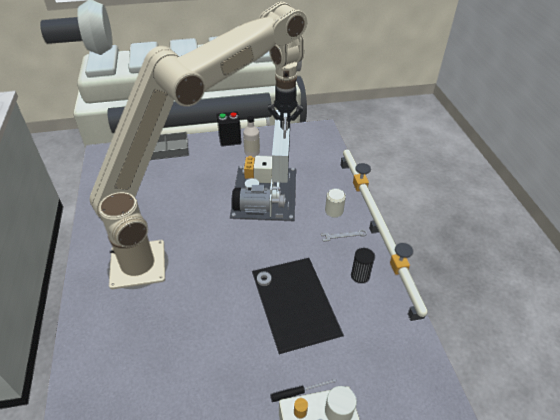

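The guard hangs level in the gripper at (281,150), clear above the pump set. Next I carry it across to the mat.

jog_arm:
  deltas:
    - {"delta_pos": [-0.04,0.007,0],"yaw": 0,"fingers": 0}
    - {"delta_pos": [-0.11,0.019,0],"yaw": -0.02,"fingers": 0}
    - {"delta_pos": [-0.2,0.035,0],"yaw": -0.04,"fingers": 0}
    - {"delta_pos": [-0.3,0.053,0],"yaw": -0.06,"fingers": 0}
    - {"delta_pos": [-0.4,0.07,0],"yaw": -0.08,"fingers": 0}
    - {"delta_pos": [-0.5,0.088,0],"yaw": -0.1,"fingers": 0}
    - {"delta_pos": [-0.6,0.105,0],"yaw": -0.13,"fingers": 0}
    - {"delta_pos": [-0.7,0.123,0],"yaw": -0.16,"fingers": 0}
    - {"delta_pos": [-0.8,0.14,0],"yaw": -0.18,"fingers": 0}
    - {"delta_pos": [-0.88,0.155,0],"yaw": -0.2,"fingers": 0}
    - {"delta_pos": [-0.93,0.164,0],"yaw": -0.2,"fingers": 0}
    - {"delta_pos": [-0.95,0.168,0],"yaw": -0.2,"fingers": 0}

```text
clock: 7.9
eef_pos: [0.5779, -0.0191, 0.3094]
tool_rot: [0.737, 0.676, -0.001, -0.0]
ft_force: [0.1, 0.8, -3.1]
grip_width: 0.0081
grasp_force: 58.6
```

```bash
python3 -c "
from h import *
plan((.563,-.261,.31),.099)"
```

```text
delta [-0.8077  0.0194 -0.0017] yaw -0.2351 tilt [-1.7e-03 -2.0e-04 -1.0e+00] pos [ 0.5779 -0.0191  0.3094] F [ 0.1  0.8 -3.1] t 7.9 w 0.0081 j [-0.03  0.39  0.47  1.65 -0.    1.62]
```

jog_arm:
  deltas:
    - {"delta_pos": [-0.06,0.002,0],"yaw": -0.02,"fingers": 0}
    - {"delta_pos": [-0.15,0.004,0],"yaw": -0.05,"fingers": 0}
    - {"delta_pos": [-0.25,0.006,0],"yaw": -0.08,"fingers": 0}
    - {"delta_pos": [-0.35,0.009,0],"yaw": -0.11,"fingers": 0}
    - {"delta_pos": [-0.45,0.011,0],"yaw": -0.14,"fingers": 0}
    - {"delta_pos": [-0.55,0.014,0],"yaw": -0.17,"fingers": 0}
    - {"delta_pos": [-0.65,0.016,0],"yaw": -0.2,"fingers": 0}
    - {"delta_pos": [-0.73,0.018,0],"yaw": -0.22,"fingers": 0}
    - {"delta_pos": [-0.78,0.019,0],"yaw": -0.235,"fingers": 0}
    - {"delta_pos": [-0.808,0.019,0],"yaw": -0.235,"fingers": 0}
    - {"delta_pos": [-0.808,0.019,0],"yaw": -0.235,"fingers": 0}
    - {"delta_pos": [-0.808,0.019,0],"yaw": -0.235,"fingers": 0}

```text
clock: 9.1
eef_pos: [0.5646, -0.2581, 0.3099]
tool_rot: [0.67, 0.742, 0.0, -0.0]
ft_force: [-0.2, 1.0, -3.7]
grip_width: 0.0081
grasp_force: 58.6
```

```bash
python3 -c "
from h import *
plan((.563,-.261,.1235),.099)
Q=cloud(cam('side')).reshape(-1,3); k=(abs(Q[:,0]-.56)<.08)&(abs(Q[:,1]+.26)<.2)&(Q[:,2]>.15)&(Q[:,2]<.32); Q=Q[k]
print(np.percentile(Q,[2,50,98],axis=0))"
```

```text
delta [-0.0097 -0.0062  0.6213] yaw 0.0043 tilt [-3.0e-04  1.1e-03 -1.0e+00] pos [ 0.5646 -0.2581  0.3099] F [-0.2  1.  -3.7] t 9.1 w 0.0081 j [-0.43  0.49  0.63  1.71  0.    1.04]
[[ 0.51137439 -0.40428851  0.19381289]
 [ 0.55180819 -0.33535448  0.31210396]
 [ 0.59188878 -0.11401622  0.31764858]]
```

jog_arm:
  deltas:
    - {"delta_pos": [-0.01,-0.006,0.06],"yaw": 0,"fingers": 0}
    - {"delta_pos": [-0.01,-0.006,0.15],"yaw": 0,"fingers": 0}
    - {"delta_pos": [-0.01,-0.006,0.24],"yaw": 0,"fingers": 0}
    - {"delta_pos": [-0.01,-0.006,0.33],"yaw": 0,"fingers": 0}
    - {"delta_pos": [-0.01,-0.006,0.42],"yaw": 0,"fingers": 0}
    - {"delta_pos": [-0.01,-0.006,0.5],"yaw": 0,"fingers": 0}
    - {"delta_pos": [-0.01,-0.006,0.55],"yaw": 0,"fingers": 0}
    - {"delta_pos": [-0.01,-0.006,0.58],"yaw": 0,"fingers": 0}
    - {"delta_pos": [-0.01,-0.006,0.6],"yaw": 0,"fingers": 0}
    - {"delta_pos": [-0.01,-0.006,0.61],"yaw": 0,"fingers": 0}
    - {"delta_pos": [-0.01,-0.006,0.612],"yaw": 0,"fingers": 0}
    - {"delta_pos": [-0.01,-0.006,0.612],"yaw": 0,"fingers": 0}

```text
clock: 10.35
eef_pos: [0.5634, -0.2626, 0.1273]
tool_rot: [0.67, 0.742, 0.0, 0.001]
ft_force: [-0.5, -0.1, -3.6]
grip_width: 0.0078
grasp_force: 58.5
```

jog_arm:
  deltas:
    - {"delta_pos": [0,0,0.005],"yaw": 0,"fingers": 0}
    - {"delta_pos": [0,0,0.01],"yaw": 0,"fingers": 0}
    - {"delta_pos": [0,0,0.01],"yaw": 0,"fingers": 0}
    - {"delta_pos": [0,0,0.01],"yaw": 0,"fingers": 0}

```text
clock: 10.75
eef_pos: [0.5629, -0.2624, 0.1235]
tool_rot: [0.67, 0.742, 0.0, -0.0]
ft_force: [0.4, -0.2, -3.8]
grip_width: 0.0081
grasp_force: 58.6
```

Not touching yet, since it still bears the full weight (about −3.7 N); I go down a little more.

jog_arm:
  deltas:
    - {"delta_pos": [0,0,0.004],"yaw": 0,"fingers": 0}
    - {"delta_pos": [0,0,0.006],"yaw": 0,"fingers": 0}
    - {"delta_pos": [0,0,0.006],"yaw": 0,"fingers": 0}
    - {"delta_pos": [0,0,0.006],"yaw": 0,"fingers": 0}

```text
clock: 11.15
eef_pos: [0.5637, -0.2625, 0.1234]
tool_rot: [0.67, 0.742, 0.001, 0.001]
ft_force: [-0.7, 2.6, 6.3]
grip_width: 0.0077
grasp_force: 59.5
```

It now stands on the mat, so I release and rise.

jog_arm:
  deltas:
    - {"delta_pos": [0,0,-0.003],"yaw": 0,"fingers": 0.1}
    - {"delta_pos": [0,0,-0.003],"yaw": 0,"fingers": 0.3}
    - {"delta_pos": [0,0,-0.003],"yaw": 0,"fingers": 0.6}
    - {"delta_pos": [0,0,-0.003],"yaw": 0,"fingers": 1}
    - {"delta_pos": [0,0,-0.003],"yaw": 0,"fingers": 1}
    - {"delta_pos": [0,0,-0.06],"yaw": 0,"fingers": 1}
    - {"delta_pos": [0,0,-0.16],"yaw": 0,"fingers": 1}
    - {"delta_pos": [0,0,-0.3],"yaw": 0,"fingers": 1}
    - {"delta_pos": [0,0,-0.45],"yaw": 0,"fingers": 1}
    - {"delta_pos": [0,0,-0.55],"yaw": 0,"fingers": 1}
    - {"delta_pos": [0,0,-0.55],"yaw": 0,"fingers": 1}

```text
clock: 12.25
eef_pos: [0.5651, -0.2634, 0.2928]
tool_rot: [0.67, 0.742, 0.002, 0.005]
ft_force: [-0.1, 0.2, 0.6]
grip_width: 0.0853
grasp_force: 0.0
```

```bash
python3 -c "
from h import *
c=cam('side'); t=cam('top'); np.save('side2.npy',cloud(c)); np.save('top2.npy',cloud(t))
cv2.imwrite('pics/side2.png',c['image'][:,:,::-1]);cv2.imwrite('pics/top2.png',t['image'][:,:,::-1])
plan((.6,.26,.3),0)
a=cv2.resize(t['image'][165:285,135:255,::-1],(400,400),interpolation=cv2.INTER_CUBIC); b=cv2.resize(c['image'][130:250,210:330,::-1],(400,400),interpolation=cv2.INTER_CUBIC)
d=cv2.resize(c['image'][215:365,240:440,::-1],(400,300)); e=cv2.resize(t['image'][160:310,290:490,::-1],(400,300)); 
o=np.zeros((600,800,3),np.uint8); o[:300,:400]=cv2.resize(a,(400,300))
cv2.imwrite('pics/s5.png',np.vstack([np.hstack([a,b])[:400],cv2.resize(np.hstack([d,e]),(533,200)) if 0 else np.hstack([d,e])[50:250]]))
Q=np.load('side2.npy').reshape(-1,3); k=(abs(Q[:,0]-.55)<.09)&(abs(Q[:,1]+.26)<.2)&(Q[:,2]>.118)&(Q[:,2]<.14); print(np.percentile(Q[k],[1,50,99],axis=0),cv2.minAreaRect(np.float32(Q[k][:,:2]*1000)))
"
```

```text
delta [ 1.7207  0.2984 -0.0437] yaw 0.1293 tilt [ 1.6e-03 -8.0e-04 -1.0e+00] pos [ 0.5633 -0.2626  0.2872] F [-0.  -0.2  0.1] t 12.35 w 0.0854 j [-0.44  0.49  0.56  1.64 -0.    1.03]
[[ 0.5122167  -0.40541411  0.11941017]
 [ 0.54888438 -0.28679726  0.12679834]
 [ 0.58819103 -0.11997056  0.13376109]] ((550.6375122070312, -260.9388732910156), (60.81784439086914, 293.90618896484375), 5.967719078063965)
```

View pics/s5.png

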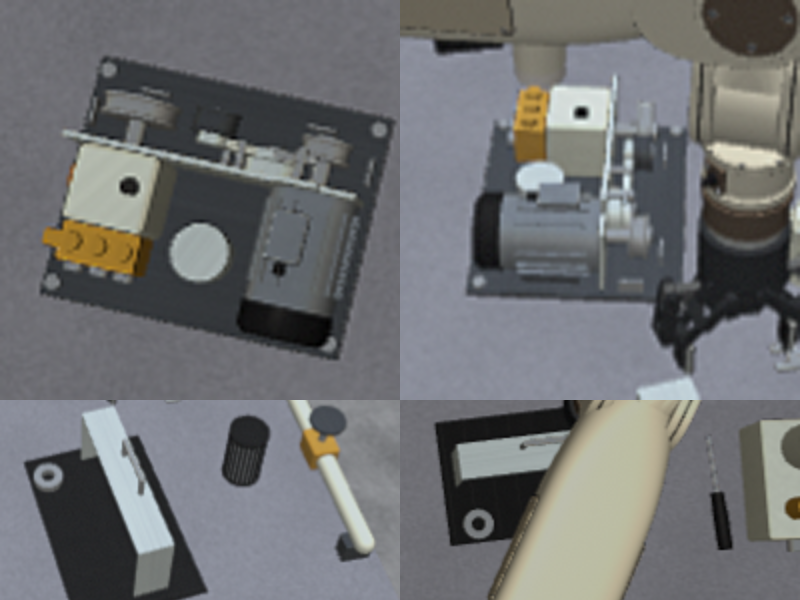

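The guard stands upright on the mat at (0.551, −0.261), about 22 mm off its centre line, and the bearing at (478,522) is untouched. In the top crop the pump pulley is at (138,105), the white tensioner arm runs from (270,160) to (205,135), and a dark block sits at (218,122). I now locate the roller from the depth data and the base plate.

```bash
python3 -c "
from h import *
t=cam('top');P=np.load('top2.npy'); S=np.load('side2.npy'); im=cv2.imread('pics/top2.png').astype(int)
# base plate corners screws seen in crop -> px
pts=np.array([[110,68],[380,130],[331,343],[52,282]])/400*120+[135,165]
W=onplane(t,pts,.010)[:,:2]; c=W.mean(0); yv=(W[0]-W[1])+(W[3]-W[2]); print('screws c',c,'yaw',np.arctan2(-yv[0],yv[1]))
m=np.zeros(im.shape[:2],np.uint8); sub=im[170:285,140:260]; 
c0=np.array([.518,.294]); y=-.24
def fr(Q): 
    d=Q[:,:2]-c0; return np.c_[d@[np.cos(y),np.sin(y)],d@[-np.sin(y),np.cos(y)],Q[:,2]]*1000
for n,Q,pic in(('top',P,'top2'),('side',S,'side2')):
    I=cv2.imread(f'pics/{pic}.png').reshape(-1,3); F=fr(Q.reshape(-1,3))
    k=(F[:,0]>45)&(F[:,0]<100)&(abs(F[:,1])<60)&(F[:,2]>60)&(F[:,2]<150)
    print(n); print(np.c_[np.round(F[k]),I[k]].astype(int).tolist())
    # base-plate edges
    k=(F[:,2]>4)&(F[:,2]<16)&(abs(F[:,0])<170)&(abs(F[:,1])<200); print(np.percentile(F[k],[1,99],axis=0))
"
```

```text
screws c [0.5208074  0.29163523] yaw -0.24098018329040233
top
[[88, 58, 86, 88, 93, 95], [89, 55, 83, 78, 79, 80], [83, 60, 87, 88, 93, 96], [84, 57, 84, 75, 79, 81], [86, 57, 74, 70, 75, 77], [86, 51, 85, 67, 71, 72], [88, 51, 69, 59, 62, 62], [88, 21, 112, 46, 47, 45], [88, 16, 120, 51, 50, 49], [88, 12, 120, 56, 55, 52], [89, 10, 116, 58, 55, 52], [90, 6, 120, 60, 56, 53], [90, 2, 122, 64, 60, 57], [92, 2, 110, 74, 70, 67], [80, 59, 86, 94, 99, 102], [82, 59, 75, 83, 88, 90], [83, 56, 73, 73, 77, 79], [85, 55, 66, 61, 65, 66], [85, 52, 64, 52, 57, 58], [85, 21, 108, 49, 49, 48], [84, 15, 119, 55, 54, 51], [86, 13, 116, 60, 56, 53], [86, 9, 117, 55, 52, 50], [86, 4, 123, 55, 53, 51], [87, 1, 124, 53, 52, 50], [88, -1, 120, 56, 55, 53], [88, -5, 124, 57, 55, 52], [90, -7, 117, 60, 58, 55], [90, -11, 119, 58, 56, 52], [77, 59, 82, 89, 94, 96], [79, 59, 71, 81, 85, 86], [80, 57, 68, 69, 72, 75], [81, 53, 70, 55, 58, 59], [81, 19, 111, 52, 54, 51], [81, 15, 117, 58, 56, 53], [82, 12, 117, 60, 55, 53], [82, 7, 122, 58, 55, 52], [83, 4, 121, 59, 55, 52], [84, 1, 122, 58, 55, 52], [86, 0,
[... 8940 characters left out ...]
, 114, 111], [90, -19, 85, 69, 65, 60], [57, -26, 84, 168, 164, 155], [61, -21, 80, 169, 165, 154], [65, -20, 80, 115, 116, 111], [57, -30, 82, 222, 218, 204], [62, -31, 84, 223, 217, 201], [65, -27, 80, 133, 134, 129], [58, -34, 80, 229, 223, 210], [62, -37, 83, 225, 221, 203], [66, -36, 83, 123, 124, 119], [58, -43, 83, 223, 219, 204], [62, -42, 82, 220, 217, 200], [66, -36, 77, 116, 115, 108], [58, -41, 76, 206, 202, 189], [62, -37, 73, 205, 203, 189], [66, -28, 64, 128, 125, 119], [46, -48, 76, 187, 182, 171], [50, -42, 70, 184, 180, 170], [55, -55, 61, 162, 160, 149], [67, -55, 62, 139, 134, 127]]
[[-152.49157727 -168.05495954    4.10844685]
 [ 132.07684681  157.95100379   15.42164057]]
```

The roller (dark steel) shows at pump-frame x = 66 to 90, y ≈ 1 and top z ≈ 0.120 in both views, so its centre is at world (0.594, 0.277), as the text says. I go above it with the fingers shut and the closing axis along the pump's y, so the knuckles clear the end plate.

jog_arm:
  deltas:
    - {"delta_pos": [0.1,0,-0.05],"yaw": 0,"fingers": 1}
    - {"delta_pos": [0.22,0,-0.05],"yaw": -0.1,"fingers": 0.5}
    - {"delta_pos": [0.36,0,-0.05],"yaw": -0.2,"fingers": 0}
    - {"delta_pos": [0.5,0,-0.05],"yaw": -0.3,"fingers": 0}
    - {"delta_pos": [0.64,0,-0.05],"yaw": -0.4,"fingers": 0}
    - {"delta_pos": [0.78,0,-0.05],"yaw": -0.5,"fingers": 0}
    - {"delta_pos": [0.9,0,-0.05],"yaw": -0.6,"fingers": 0}
    - {"delta_pos": [0.95,0,-0.05],"yaw": -0.7,"fingers": 0}
    - {"delta_pos": [0.95,0,-0.05],"yaw": -0.8,"fingers": 0}
    - {"delta_pos": [0.95,0,-0.05],"yaw": -0.8,"fingers": 0}

```text
clock: 13.4
eef_pos: [0.5329, 0.0219, 0.2996]
tool_rot: [0.407, 0.913, -0.001, -0.002]
ft_force: [-0.1, -0.3, 0.4]
grip_width: 0.0
grasp_force: 0.0
```

```bash
python3 -c "
from h import *
plan((.595,.281,.19),1.331)"
```

```text
delta [0.5035 0.732  0.3642] yaw -0.7633 tilt [-4.1e-03 -3.0e-04 -1.0e+00] pos [0.5329 0.0219 0.2996] F [-0.1 -0.3  0.4] t 13.4 w 0.0 j [ 0.04  0.3   0.31  1.59 -0.    0.88]
```

jog_arm:
  deltas:
    - {"delta_pos": [0.08,0.11,0],"yaw": -0.12,"fingers": 0}
    - {"delta_pos": [0.16,0.23,0],"yaw": -0.24,"fingers": 0}
    - {"delta_pos": [0.24,0.35,0],"yaw": -0.36,"fingers": 0}
    - {"delta_pos": [0.32,0.47,0],"yaw": -0.48,"fingers": 0}
    - {"delta_pos": [0.4,0.58,0],"yaw": -0.6,"fingers": 0}
    - {"delta_pos": [0.47,0.68,0.1],"yaw": -0.72,"fingers": 0}
    - {"delta_pos": [0.503,0.732,0.2],"yaw": -0.763,"fingers": 0}
    - {"delta_pos": [0.503,0.732,0.3],"yaw": -0.763,"fingers": 0}
    - {"delta_pos": [0.503,0.732,0.364],"yaw": -0.763,"fingers": 0}
    - {"delta_pos": [0.503,0.732,0.364],"yaw": -0.763,"fingers": 0}
    - {"delta_pos": [0.503,0.732,0.364],"yaw": -0.763,"fingers": 0}

```text
clock: 14.5
eef_pos: [0.5967, 0.2792, 0.1916]
tool_rot: [0.121, 0.993, -0.001, -0.001]
ft_force: [0.3, -0.1, 0.5]
grip_width: -0.0001
grasp_force: 0.0
```

```bash
python3 -c "
from h import *
plan((.595,.281,.105),1.331)
plan((.598,.291,.056),1.331)
c=cam('side');t=cam('top');cv2.imwrite('pics/s6.png',np.hstack([cv2.resize(c['image'][120:240,220:340,::-1],(400,400),interpolation=2),cv2.resize(t['image'][150:270,140:260,::-1],(400,400),interpolation=2)]))"
```

```text
delta [0.0065 0.0047 0.2888] yaw -0.0045 tilt [-0.0021 -0.001  -1.    ] pos [0.5967 0.2792 0.1916] F [ 0.3 -0.1  0.5] t 14.5 w -0.0001 j [ 0.44  0.58  0.47  1.46 -0.    0.68]
delta [0.0045 0.0397 0.452 ] yaw -0.0045 tilt [-0.0021 -0.001  -1.    ] pos [0.5967 0.2792 0.1916] F [ 0.3 -0.1  0.5] t 14.5 w -0.0001 j [ 0.44  0.58  0.47  1.46 -0.    0.68]
```

View pics/s6.png

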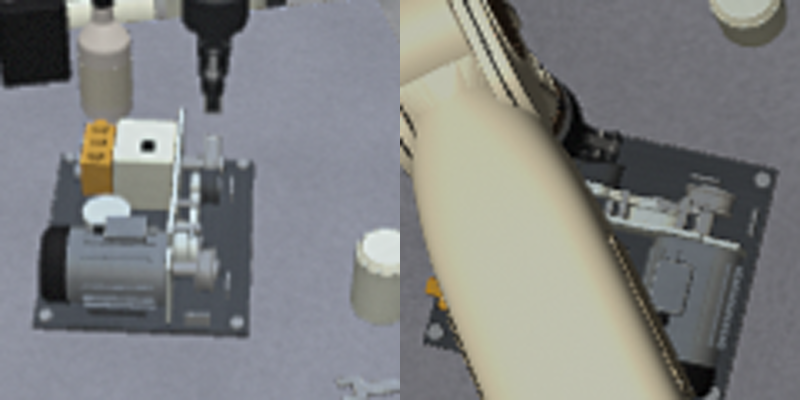

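The shut tips at (213,105) in the side crop are straight above the roller at (212,185). I go down to a light touch.

jog_arm:
  deltas:
    - {"delta_pos": [0.006,0.005,0.1],"yaw": 0,"fingers": 0}
    - {"delta_pos": [0.006,0.005,0.2],"yaw": 0,"fingers": 0}
    - {"delta_pos": [0.006,0.005,0.27],"yaw": 0,"fingers": 0}
    - {"delta_pos": [0.006,0.005,0.3],"yaw": 0,"fingers": 0}
    - {"delta_pos": [0.006,0.008,0.32],"yaw": 0,"fingers": 0}
    - {"delta_pos": [0.006,0.011,0.33],"yaw": 0,"fingers": 0}
    - {"delta_pos": [0.006,0.011,0.33],"yaw": 0,"fingers": 0}

```text
clock: 15.3
eef_pos: [0.5967, 0.2851, 0.0968]
tool_rot: [0.12, 0.993, 0.002, 0.001]
ft_force: [-4.1, 1.2, 7.1]
grip_width: 0.0
grasp_force: 3.3
```

Contact at 7 N, as predicted. Now I press down, following the roller's arc.

jog_arm:
  deltas:
    - {"delta_pos": [0,0.006,0.03],"yaw": 0,"fingers": 0}
    - {"delta_pos": [0,0.012,0.06],"yaw": 0,"fingers": 0}
    - {"delta_pos": [0,0.018,0.09],"yaw": 0,"fingers": 0}
    - {"delta_pos": [0,0.02,0.11],"yaw": 0,"fingers": 0}
    - {"delta_pos": [0,0.022,0.125],"yaw": 0,"fingers": 0}
    - {"delta_pos": [0,0.022,0.125],"yaw": 0,"fingers": 0}
    - {"delta_pos": [0,0.022,0.125],"yaw": 0,"fingers": 0}

```text
clock: 16.0
eef_pos: [0.599, 0.2924, 0.0612]
tool_rot: [0.12, 0.993, 0.003, 0.002]
ft_force: [-5.9, 0.3, 11.4]
grip_width: -0.0001
grasp_force: 5.8
```

jog_arm:
  deltas:
    - {"delta_pos": [0,0.002,0.008],"yaw": 0,"fingers": 0}
    - {"delta_pos": [0,0.002,0.015],"yaw": 0,"fingers": 0}
    - {"delta_pos": [0,0.002,0.015],"yaw": 0,"fingers": 0}
    - {"delta_pos": [0,0.002,0.015],"yaw": 0,"fingers": 0}
    - {"delta_pos": [0,0.002,0.015],"yaw": 0,"fingers": 0}

```text
clock: 16.5
eef_pos: [0.5992, 0.2932, 0.0572]
tool_rot: [0.12, 0.993, 0.003, 0.002]
ft_force: [-6.2, 2.2, 12.3]
grip_width: 0.0
grasp_force: 6.1
```

```bash
python3 -c "
from h import *
plan((.598,.2935,.056),1.331)
c=cam('side');t=cam('top');P=cloud(c); np.save('side3.npy',P)
c0=np.array([.5205,.2915]);y=-.24
F=P.reshape(-1,3);d=F[:,:2]-c0;F=np.c_[d@[np.cos(y),np.sin(y)],d@[-np.sin(y),np.cos(y)],F[:,2]]*1000
I=c['image'].reshape(-1,3); k=(F[:,0]>52)&(F[:,0]<92)&(F[:,1]>-60)&(F[:,1]<45)&(F[:,2]>30)&(F[:,2]<125)
print(np.c_[np.round(F[k]),I[k].mean(1)].astype(int).tolist())
cv2.imwrite('pics/s7.png',np.hstack([cv2.resize(c['image'][160:220,260:320,::-1],(400,400),interpolation=2),cv2.resize(c['image'][215:365,230:380,::-1],(400,400),interpolation=2)]))"
```

```text
delta [ 0.004  -0.0001  0.0039] yaw -0.0011 tilt [ 0.0049  0.0058 -1.    ] pos [0.5992 0.2932 0.0572] F [-6.2  2.2 12.3] t 16.5 w 0.0 j [0.45 0.66 0.25 1.15 0.   0.69]
[[89, 9, 122, 102], [69, 3, 110, 67], [73, 4, 109, 35], [77, 6, 107, 43], [81, 2, 111, 37], [85, 12, 103, 76], [69, 3, 105, 69], [73, 7, 101, 36], [77, 3, 105, 29], [81, 12, 97, 41], [85, 19, 91, 100], [64, 41, 66, 90], [69, 6, 96, 69], [73, 12, 92, 32], [77, 4, 99, 31], [81, 7, 96, 41], [85, 11, 93, 97], [64, 23, 76, 89], [69, 3, 94, 65], [73, 12, 86, 39], [77, 4, 93, 43], [81, 10, 88, 47], [86, 10, 88, 93], [65, 15, 78, 95], [69, 11, 81, 68], [73, 11, 81, 60], [77, 11, 82, 60], [81, 11, 82, 67], [85, 17, 77, 84], [56, 23, 64, 216], [60, 21, 67, 220], [65, 14, 73, 102], [69, 10, 77, 75], [73, 16, 71, 83], [77, 19, 69, 86], [81, 22, 67, 80], [86, 18, 71, 82], [57, 16, 66, 211], [60, 22, 60, 217], [65, 8, 73, 99], [69, 13, 69, 75], [73, 10, 71, 81], [78, 9, 72, 82], [82, 15, 67, 77], [86, 13, 69, 100], [54, -24, 95, 154], [58, -23, 94, 182], [62, -29, 100, 185], [65, 8, 68, 92], [69, 8, 68, 73], [74, -2, 76, 78], [78, 3
[... 356 characters left out ...]
2, 63, 76], [54, -8, 64, 170], [58, -8, 64, 214], [62, -2, 59, 176], [66, -2, 59, 74], [70, -5, 62, 48], [74, -4, 62, 53], [78, -1, 59, 55], [82, -2, 61, 58], [86, 1, 58, 70], [54, -11, 62, 155], [58, -6, 57, 189], [62, -11, 61, 160], [66, -4, 56, 68], [70, 8, 45, 43], [74, -10, 62, 49], [78, 6, 47, 48], [82, 5, 49, 47], [87, -5, 57, 62], [55, -51, 92, 116], [59, -47, 88, 123], [62, -12, 57, 104], [66, 0, 46, 49], [70, -1, 47, 54], [74, -3, 49, 56], [78, 1, 46, 50], [82, 0, 47, 49], [87, -5, 52, 59], [55, -48, 84, 133], [60, -50, 86, 120], [63, -23, 61, 98], [87, 1, 41, 74], [63, -29, 62, 129], [64, -50, 59, 140], [68, -56, 64, 104], [64, -55, 58, 154], [68, -53, 56, 115], [68, -56, 54, 97]]
```

View pics/s7.png

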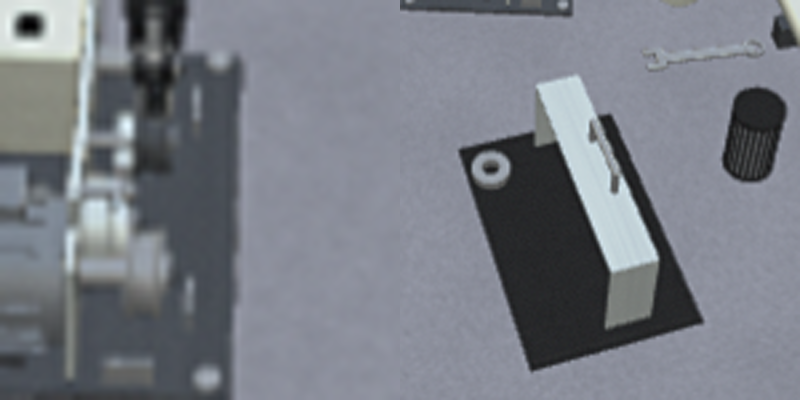

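The side crop shows the tips bearing on the roller at (155,130), with the guard standing square on the mat at (600,200). The roller's top is at about 0.079 m and the arm nearly level, which puts the tensioner at about 0.6 rad. That leaves 7 mm of press beyond the 0.52 limit, with a steady 12 N. I hand it in.

```bash
python3 -c "
from workcell import bot
print(bot.job_done())"
```

```text
the job is handed in; nothing more can be done
None
```

The guard stands upright and lengthways on the mat, and I handed the job in at about 16.6 s of robot time with the fingers holding the idler roller down at about 0.6 rad with 12 N; the catch itself was not measured, and the hand-in returned no verdict.

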